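# Close the bead mould and hold it pressed

### The job

Turn the mould fixture's lock ring clockwise by its red post until it is fully on the red locked mark. Then fit the upper mould half (black grip) fully home on the lower half's two dowels, yellow-striped ends together, press the closed mould down until its sprung bed is near the bottom of its travel, and finish while still gripping the upper half and holding the bed down. Leave the other things on the bench where they are.

Things in the scene. Friction and masses are not known exactly. Their poses are not given: they have to be found in the camera images.
- ring (a joint): angle of the captive lock ring, an aluminium ring (150 mm across) lying round the bed on the blue fixture plate, with a radial lever that carries an upright red post. 0 = open, grows as the ring turns clockwise seen from above; 1.2 = on the red locked mark painted on the fixture plate, where it meets a stop. The ring stays where it is left (about 1.5 N at the post moves it). It does not rise or sink.
- ring_grip (a point): the red upright post of the lock ring: round, 16 mm across, its top 72 mm above the table; this point is on the post's centre line, 52 mm above the table, 98 mm from the ring's axis. The lever below it reaches up to 24 mm above the table, the fixture plate to 12 mm. Joint 0 puts it at 0.6 rad past the fixture's -x direction on the -y side, joint 1.2 at 0.6 rad on the +y side (axes of lower_face). The ring's axis is vertical through lower_face
- bed (a joint): how far the sprung bed, which carries the lower mould half, is pushed down: 0 = up, 0.010 = bottom stop (m). Spring 1.5 N/mm with 1 N preload: 10 N holds it at 6 mm, 16 N at the stop; it comes back up when let go
- lower_face (a point): centre of the parting face (top) of the lower mould half, an aluminium block 100 (x) x 56 (y) mm on the bed, 66 mm above the table when the bed is up; x along the line of the two dowels towards the thick dowel (that end has a yellow stripe across its top edge), z up. The fixture is fixed to the table; its blue plate spans x -145 to +90 mm and y +-85 mm about this point
- dowel_big (a point): foot, on the parting face, of the thick brass dowel: 12 mm across, 24 mm tall, the top 7 mm a cone; 36 mm from lower_face along +x
- dowel_small (a point): foot, on the parting face, of the thin brass dowel: 8 mm across, 24 mm tall, the top 7 mm a cone; 36 mm from lower_face along -x
- upper_grip (a point): middle of the black grip of the loose upper mould half: an aluminium plate 100 (x) x 56 (y) x 16 (z) mm with an upright black grip block 42 (x) x 20 (y) mm standing 38 mm above its top, 54 mm tall in all, about 0.28 kg. This point is 38 mm above the plate's underside (22 mm above its top), on its centre; x points to the end with the thick-dowel hole (yellow stripe there), z up. It lies on the table, right way up. Grip it across its 20 mm width (along y)
- hole_big (a point): centre, at the plate's underside, of the through hole for the thick dowel: 13.5 mm across, chamfered 2 mm; 36 mm from the plate's centre along +x
- hole_small (a point): the same for the thin dowel: 9.5 mm across, 36 mm from the plate's centre along -x
- bead_jar_mid (a point): bystander, not to be disturbed: jar of gold beads, 52 mm across, 70 mm tall; this point is about its centre
- glue_bottle_mid (a point): bystander, not to be disturbed: white bottle with blue cap, 44 mm across, 120 mm tall; this point is about its centre
- spool_orange_mid (a point): bystander, not to be disturbed: wooden spool of orange thread, 40 mm across, 40 mm tall; this point is about its centre
- spool_purple_mid (a point): bystander, not to be disturbed: wooden spool of purple thread, 40 mm across, 40 mm tall; this point is about its centre
- scissors_mid (a point): bystander, not to be disturbed: scissors with black handles lying flat, about 165 mm long, 11 mm high; this point is about its centre
- ornament_mid (a point): bystander, not to be disturbed: finished gold disc ornament with a red centre, 48 mm across, 11 mm high; this point is about its centre
- upper: the whole upper mould half described under upper_grip; origin at the centre of its underside, same axes
Things that resemble listed ones, but are neither listed nor needed, are in the scene too. Leave any green or turquoise look-alike of the upper alone.

How it is judged (in metres and radians):
On the way, in this order (a step that is already met when the one before it is completed fails the run):
1. the lock ring is on its locked mark (value of joint ring above 1.12 rad), for 0.2 s.
2. the upper half is fully home on both dowels, with the ring still locked (distance between hole_big and dowel_big below 0.003 m and distance between hole_small and dowel_small below 0.003 m and value of joint ring above 1.12 rad), for 0.2 s.
At the end, for the whole second after the job is handed in: The ring is within 0.08 rad of its locked mark; both holes of the upper half are within 3 mm of the feet of their own dowels (fully home, right way round); the bed is held at least 6 mm down of its 10 mm travel, the fingers still touch the upper half (over 1 N) and it is still (under 20 mm/s) (all of step 2 and value of joint bed above 0.006 m and contact force between the fingers and upper above 1 N and linear speed of upper below 0.02 m/s); the arm keeps its last pose, push and grip.
It fails at once if a bystander was moved more than 30 mm (distance of any of bead_jar_mid, glue_bottle_mid, spool_orange_mid, spool_purple_mid, scissors_mid, ornament_mid from where it was at the start of the episode above 0.03 m).
It also fails if it takes over 58 s, if anything falls off the work surface, if the arm or the gripper's body presses on something with over 40 N, if the wrist force passes 120 N, or if a joint passes its speed limit or range.

### The arm

A 6-joint arm with a two-finger parallel gripper is mounted at the origin on the work surface. World frame = base frame: x ahead of the robot, y to its left, z up, the work surface at z = 0. Lengths are in m, angles in degrees, forces in N, time in s.
With the tool pointing down it reaches from about 0.25 to 0.775 m from the base axis. Payload 4 kg.
Tool frame: the origin (TCP) lies between the finger pads; the fingertips stand 8 mm ahead of it and the grasp point (between the pads) lies 11 mm behind it (arm.tip_extent is the distance from the TCP to the fingertips, in m); z points along the fingers, y is the line along which they close (so a half turn about z gives the same grasp; the last joint's range is limited). The gripper opens to 94 mm and grips with 3 to 60 N. Pads are 16 mm wide; open, the fingers measure 119 mm over their backs; the gripper's body (75 mm by 177 mm) begins 78 mm behind the grasp point.
Start: joints at [61.702, 4.996, 78.535, -0, 96.463, -5.907], TCP at [0.21, 0.509, 0.214] pointing down, gripper open.
Joint ranges: [-177.83, 177.83], [-43.37, 116.18], [15.69, 146.23], [-61.86, 241.86], [9.47, 152.12], [-147.06, 147.06]. Speed limits (degrees/s): [159.86, 159.86, 180, 180, 180, 180].

### API

Orientations are given as [roll, pitch, yaw] about the fixed x, y, z axes, in that order (R = Rz(yaw) Ry(pitch) Rx(roll)).
In Python, from plant import arm gives the robot as it stands. The module is installed in compiled form; this text tells all that it offers.
- The arm moves only by the shell command python3 -m inch 'ROWS' [FORCE]. ROWS is JSON, a list of rows, each a list of 7 numbers: the shift along the tool's x, y, z in mm, then the turn, a rotation vector about the tool's x, y, z in degrees, then the closure, from -1 (fully open) to 1 (shut). A call has 1 to 12 rows; each row is the pose to reach, as a shift and turn from the pose commanded when the call began, along the tool's axes at that moment; what a row does not reach only later rows make up. A row lasts 1/12 s, in which the tool goes at most 41.7 mm and 7.16 degrees, less where a joint would pass 70% of its speed; a pose out of reach is approached as far as the arm can. A call with a gripper value outside its range is refused whole. The fingers move at their own pace and stop on an object; FORCE is the grip in N (left out, the last holds). Time passes only in rows, so rows that repeat a pose let the fingers close. It gives the time, the measured TCP pose, the force, the opening and the grip force at its end, in the units of the state.
- arm.sense(): the state, without advancing time (a new reading comes with each control period).
- arm.camera(name): name is "scene" or "top" or "wrist"; returns (picture, depth): 480x640x3 uint8, red, green, blue; 480x640 float32, m along the optical axis (not along the pixel's ray), 0 where there is no reading.
- arm.camera_params(name): a dict with "mtx" (3x3 intrinsics, pixels), "distortion" ([k1, k2, p1, p2, k3] as OpenCV has them; the pictures are not rectified), "R" (3x3) and "t" (3): a world point X has camera coordinates R X + t; the wrist camera has in their place "tool_from_camera" (4x4, takes a point from camera to tool coordinates, whose origin is the TCP and whose axes are the flange's). Camera axes: x right, y down, z forward; pixel columns grow to the right and rows downward; lengths in m; the calibration is good to about 2 mm. A picture is of the moment at which its call begins: read the wrist's pose just before it. camera_params takes no time and is no camera call.
- arm.finish_job(): hands the job in; it is judged then, once.
Trained networks look in the newest picture that a camera, given by its name, has taken for a name from the list of things; names that differ only in an ending like _2 or _b are one class to them, and where a whole thing is asked for, a point or a joint stands for the part that bears it (a point fixed in the world has none). Each returns a list of dicts, best first, with "score" (0 to 1); they miss things now and then, are a little off and sometimes report something else, mostly with a low value. They report only what shows in the picture. A call takes as long as a camera call. They do not tell look-alikes from the thing itself.
- arm.recognise(name, camera): "position" ([column, row] in pixels, amid what is visible of it).
- arm.outline_of(name, camera): "pixels" (480x640 bool, what is visible of it) and "position" ([column, row] in pixels, amid what is visible of it).
- arm.landmark_of(name, camera): "position" ([column, row] in pixels: a listed point, or the origin of a listed thing).
The state is a dict: "time": time; "joints": joint angles; "joint_vel": joint speeds; "effort": joint torques, N m; "position": TCP position; "tcp_rot": TCP orientation; "force": force on the tool from outside, world axes, zero at the start; "ft_torque": the same for the moment, N m; "finger_gap": opening from 0.0 (shut) to 1.0 (fully open); "grip_force": force on a finger pad.
Only numpy, scipy, OpenCV 4.12 (cv2) and the standard library are available. Lean on these libraries where they do the work, as an engineer would, in place of code of your own. Each camera call takes 0.05 s, during which the arm holds its last target. There are 200 camera calls.

## Working session

There is one attempt and no reset: what is moved stays moved. The work goes in short steps, Python scripts to look and compute and a shell command to move; the robot and the scene stay as the last step left them, time stands still between calls to the robot, and variables do not carry over. Pictures are saved under pics/ and viewed, at most 10 in all, crops included, and the job is handed in when it is done.

```bash
mkdir -p pics; cat > h.py <<'E'
import numpy as np, cv2
from plant import arm
from scipy.spatial.transform import Rotation as Ro
def pose():
    s=arm.sense(); R=Ro.from_euler('xyz',s['tcp_rot'],degrees=True).as_matrix(); return R,np.array(s['position'])
def cam(name):
    P=arm.camera_params(name)
    if name=='wrist':
        R,p=pose(); T=np.eye(4);T[:3,:3]=R;T[:3,3]=p; W=T@np.array(P['tool_from_camera'])
    else:
        W=np.eye(4);R=np.array(P['R']);W[:3,:3]=R.T;W[:3,3]=-R.T@np.array(P['t'])
    return np.array(P['mtx']),np.array(P['distortion']),W
def ray(c,px):
    K,D,W=c; u=cv2.undistortPoints(np.array([[px]],float),K,D)[0,0]
    return W[:3,:3]@np.array([u[0],u[1],1.]),W[:3,3]
def atz(c,px,z):
    d,o=ray(c,px); return o+d*(z-o[2])/d[2]
def proj(c,X):
    K,D,W=c; Rc=W[:3,:3].T; t=-Rc@W[:3,3]
    return cv2.projectPoints(np.array(X,float).reshape(-1,3),cv2.Rodrigues(Rc)[0],t,K,D)[0].reshape(-1,2)
def snap(name,f=None):
    c=cam(name); im,d=arm.camera(name)
    if f: cv2.imwrite('pics/'+f,im[:,:,::-1])
    return c,im,d
def totool(X):
    R,p=pose(); return 1000*R.T@(np.array(X)-p)
E
python3 - <<'E'
from h import *
print(arm.sense())
Z=dict(ring_grip=.052,lower_face=.066,dowel_big=.066,dowel_small=.066,upper_grip=.038,hole_big=0.016,hole_small=.016,bead_jar_mid=.035,glue_bottle_mid=.06,spool_orange_mid=.02,spool_purple_mid=.02,scissors_mid=.005,ornament_mid=.005)
for n in ['top','scene']:
    c,im,d=snap(n,n+'0.png')
    for k,z in Z.items():
        for r in arm.landmark_of(k,n)[:3]:
            print(n,k,round(r['score'],2),np.round(r['position']),np.round(atz(c,r['position'],z),3))
print(arm.sense()['time'])
E
```

```text
{'time': 0.0, 'joints': array([ 6.17005059e+01,  5.03810543e+00,  7.86229451e+01,  3.92776320e-05,
        9.64629162e+01, -5.90807910e+00]), 'joint_vel': array([-0.03063589, -0.00142279,  0.00401728,  0.11754553,  0.01294638,
        0.02260403]), 'effort': array([ 5.24633851e-04, -3.40159786e+01, -3.02439737e+01,  7.18385051e-02,
        3.23344523e-02, -1.75004234e-04]), 'position': array([0.20927398, 0.50806169, 0.21232967]), 'tcp_rot': array([-1.79876696e+02, -1.27990555e-02,  1.57608576e+02]), 'force': array([ 0.35442063, -0.62492178, -0.34933752]), 'ft_torque': array([ 0.09978742, -0.02230388, -0.04664018]), 'grip_force': 0.0, 'finger_gap': 0.9986102603335747}
top ring_grip 0.73 [422. 259.] [ 0.515 -0.277  0.052]
top lower_face 0.79 [393. 230.] [ 0.59  -0.202  0.066]
top lower_face 0.55 [460. 283.] [ 0.452 -0.37   0.066]
top lower_face 0.39 [253. 241.] [0.571 0.154 0.066]
top dowel_big 0.82 [390. 221.] [ 0.615 -0.196  0.066]
top dowel_small 0.76 [396. 248.] [ 0.545 -0.21   0.066]
top dowel_small 0.41 [461. 284.] [ 0.449 -0.374  0.066]
top upper_grip 0.77 [168. 189.] [0.72  0.3
[... 1475 characters left out ...]
16]
scene hole_small 0.92 [337. 219.] [0.527 0.124 0.016]
scene hole_small 0.74 [318. 255.] [0.569 0.031 0.016]
scene hole_small 0.74 [466. 207.] [0.692 0.357 0.016]
scene bead_jar_mid 0.72 [354. 295.] [0.693 0.013 0.035]
scene bead_jar_mid 0.49 [352. 222.] [0.565 0.131 0.035]
scene glue_bottle_mid 0.87 [173. 381.] [ 0.616 -0.338  0.06 ]
scene spool_orange_mid 0.52 [416. 155.] [0.516 0.388 0.02 ]
scene spool_orange_mid 0.17 [213. 303.] [ 0.518 -0.195  0.02 ]
scene spool_purple_mid 0.7 [433. 178.] [0.588 0.365 0.02 ]
scene spool_purple_mid 0.63 [355. 298.] [0.692 0.016 0.02 ]
scene scissors_mid 0.78 [394. 136.] [0.428 0.411 0.005]
scene ornament_mid 0.85 [110. 347.] [ 0.458 -0.388  0.005]
1.4
```

View pics/top0.png

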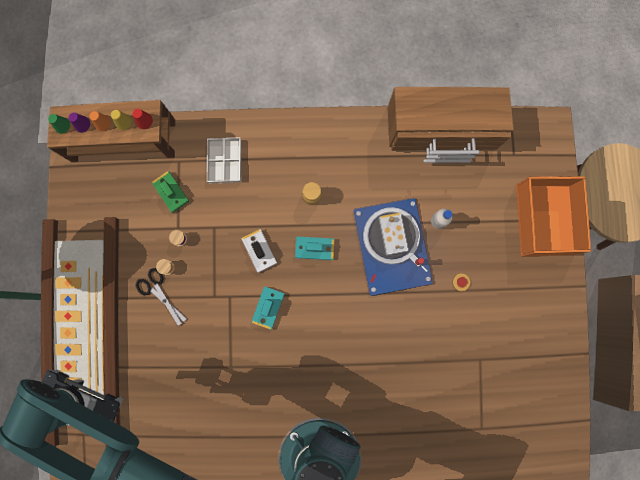

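View pics/scene0.png

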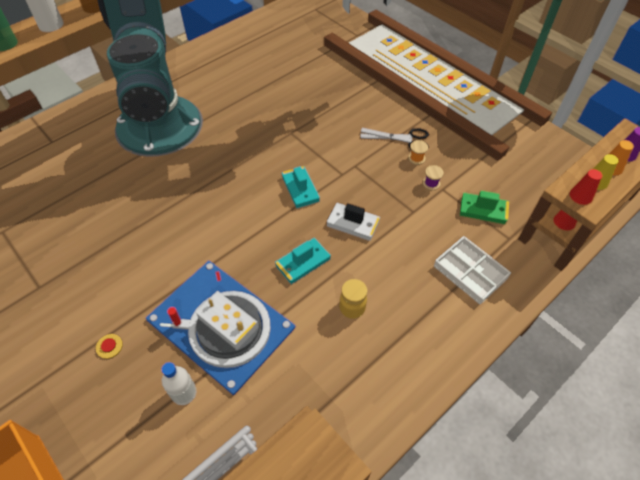

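The top view shows the white upper half with the black grip at (258,250), between two turquoise look-alikes. The fixture is at (393,235), with the red post at (421,262) and the red mark at (372,278). The scene view agrees: upper half at (354,220), yellow end lower right, post at (174,316). Next I move over the fixture.

```bash
python3 -m inch '[[-545,-558,-90,0,0,147,-1],[-545,-558,-90,0,0,147,-1],[-545,-558,-90,0,0,147,-1],[-545,-558,-90,0,0,147,-1],[-545,-558,-90,0,0,147,-1],[-545,-558,-90,0,0,147,-1],[-545,-558,-90,0,0,147,-1],[-545,-558,-90,0,0,147,-1],[-545,-558,-90,0,0,147,-1],[-545,-558,-90,0,0,147,-1],[-545,-558,-90,0,0,147,-1],[-545,-558,-90,0,0,147,-1]]'
python3 - <<'E'
from h import *
print(arm.camera_params('wrist')['tool_from_camera'],totool([.5,-.215,.30]),arm.sense()['tcp_rot'],arm.sense()['joints'])
E
```

```text
time: 2.4
position: [0.3953, 0.0458, 0.2715]
tcp_rot: [179.9, -0.0, 71.3]
force: [0.3, 0.8, 0.4]
finger_gap: 1.0
grip_force: 0.0
[[-1.33178707e-04 -9.64223965e-01 -2.65088904e-01  7.71820000e-02]
 [ 9.99999922e-01 -2.96102016e-05 -3.94689587e-04  8.13197062e-04]
 [ 3.72719823e-04 -2.65088936e-01  9.64223894e-01 -1.72611706e-01]
 [ 0.00000000e+00  0.00000000e+00  0.00000000e+00  1.00000000e+00]] [-213.44163425  182.83872767  -28.43626191] [ 1.79918382e+02 -4.17228261e-02  7.13062415e+01] [-1.58348499e+00 -1.49439790e+01  9.04404070e+01  1.63786287e-02
  1.04413290e+02  1.71143926e+01]
```

```bash
python3 -m inch '[[-162,271,-28,0,0,61,-1],[-162,271,-28,0,0,61,-1],[-162,271,-28,0,0,61,-1],[-162,271,-28,0,0,61,-1],[-162,271,-28,0,0,61,-1],[-162,271,-28,0,0,61,-1],[-162,271,-28,0,0,61,-1],[-162,271,-28,0,0,61,-1],[-162,271,-28,0,0,61,-1],[-162,271,-28,0,0,61,-1],[-162,271,-28,0,0,61,-1]]'
python3 - <<'E'
from h import *
c,im,d=snap('wrist','w1.png')
P={}
for k,z in dict(ring_grip=.052,lower_face=.066,dowel_big=.066,dowel_small=.066).items():
    for r in arm.landmark_of(k,'wrist')[:2]:
        X=atz(c,r['position'],z); P.setdefault(k,X); print(k,round(r['score'],2),np.round(r['position']),np.round(X,4))
b,s=P['dowel_big'],P['dowel_small']; v=b-s; C=(b+s)/2
yaw=np.arctan2(v[1],v[0]); print(np.linalg.norm(v),C,np.degrees(yaw))
for q in (0,.3,.6,.9,1.2,1.25):
    a=yaw+np.pi+.6-q; X=C+[.098*np.cos(a),.098*np.sin(a),0]; X[2]=.042; print(q,np.round(X,4),np.round(totool(X),1))
print(arm.sense()['tcp_rot'],arm.sense()['joints'])
E
```

```text
time: 3.32
position: [0.6013, -0.1913, 0.2984]
tcp_rot: [-180.0, 0.0, 10.8]
force: [-0.4, -1.0, 0.4]
finger_gap: 1.001
grip_force: 0.0
ring_grip 0.95 [380. 295.] [ 0.5118 -0.2724  0.052 ]
lower_face 0.95 [331. 224.] [ 0.5832 -0.205   0.066 ]
lower_face 0.4 [466. 210.] [ 0.6214 -0.3326  0.066 ]
dowel_big 0.58 [330. 189.] [ 0.6171 -0.1977  0.066 ]
dowel_small 0.95 [330. 258.] [ 0.5477 -0.2109  0.066 ]
0.07069382521223305 [ 0.582403   -0.20425093  0.066     ] 10.761218880358346
0 [ 0.5133 -0.2737  0.042 ] [-102.    65.3  257.6]
0.3 [ 0.4958 -0.2502  0.042 ] [-114.8   38.9  257.6]
0.6 [ 0.4861 -0.2225  0.042 ] [-119.1   10.   257.5]
0.9 [ 0.485  -0.1933  0.042 ] [-114.8  -19.   257.5]
1.2 [ 0.4926 -0.165   0.042 ] [-102.   -45.3  257.5]
1.25 [ 0.4947 -0.1606  0.042 ] [-99.2 -49.3 257.5]
[ 1.79968197e+02 -6.11805174e-02  1.07585076e+01] [-2.27333394e+01  1.56175258e+01  5.65422495e+01  7.60042532e-03
  1.07771653e+02  5.65104942e+01]
```

View pics/w1.png

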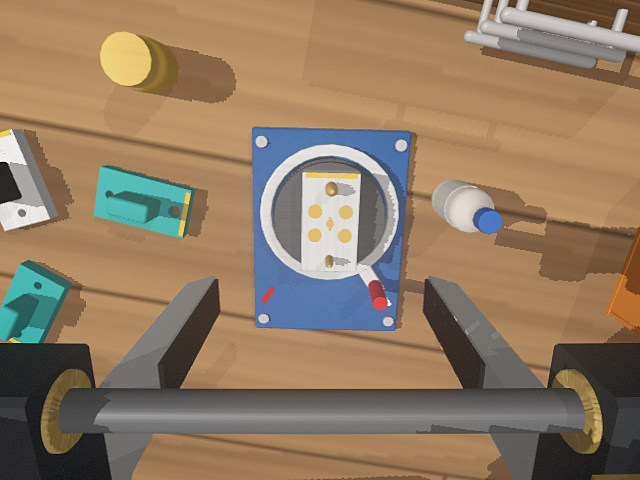

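The wrist view shows the post at (378,295), the red mark at (268,295), and the dowels at (331,189) and (330,259). The tool is aligned with the fixture axes. Next I lower over the post and grip it.

```bash
python3 -m inch '[[-102,65,150,0,0,0,0],[-102,65,150,0,0,0,0],[-102,65,150,0,0,0,0],[-102,65,150,0,0,0,0],[-102,65,150,0,0,0,0],[-102,65,180,0,0,0,0],[-102,65,220,0,0,0,0],[-102,65,245,0,0,0,0],[-102,65,257,0,0,0,0],[-102,65,257,0,0,0,1],[-102,65,257,0,0,0,1],[-102,65,257,0,0,0,1]]' 15
python3 -m inch '[[0,0,0,0,0,0,1],[0,0,0,0,0,0,1],[0,0,0,0,0,0,1]]'
```

```text
time: 4.57
position: [0.5148, -0.2747, 0.0445]
tcp_rot: [179.8, -0.2, 10.7]
force: [-0.4, -0.4, 0.1]
finger_gap: 0.322
grip_force: 0.0
time: 4.82
position: [0.5143, -0.2706, 0.0445]
tcp_rot: [-179.7, -0.2, 10.7]
force: [-1.3, 10.6, 6.9]
finger_gap: 0.167
grip_force: 15.0
```

```bash
python3 -m inch '[[-6,-8,0,0,0,0,1],[-9,-17,0,0,0,0,1],[-13,-26,0,0,0,0,1],[-15,-36,0,0,0,0,1],[-16,-46,0,0,0,0,1],[-17,-55,0,0,0,0,1],[-16,-65,0,0,0,0,1],[-15,-75,0,0,0,0,1],[-13,-84,0,0,0,0,1],[-9,-94,0,0,0,0,1],[-5,-103,0,0,0,0,1],[0,-110,0,0,0,0,1]]'
python3 -m inch '[[3,-4,0,0,0,0,1],[3,-4,0,0,0,0,1],[3,-4,0,0,0,0,1]]'
```

```text
time: 5.82
position: [0.4917, -0.1663, 0.0436]
tcp_rot: [179.9, 0.1, 10.6]
force: [-4.1, -2.5, 7.2]
finger_gap: 0.167
grip_force: 15.0
time: 6.07
position: [0.494, -0.1617, 0.0436]
tcp_rot: [179.9, 0.1, 10.7]
force: [-3.7, -1.0, 7.5]
finger_gap: 0.166
grip_force: 15.0
```

```bash
python3 -m inch '[[1,-2,0,0,0,0,1],[2,-3,0,0,0,0,1],[3,-5,0,0,0,0,1],[3,-5,0,0,0,0,1]]'
```

```text
time: 6.4
position: [0.494, -0.1617, 0.0435]
tcp_rot: [179.4, 0.5, 10.6]
force: [-7.4, -14.0, 7.3]
finger_gap: 0.169
grip_force: 15.0
```

```bash
python3 -m inch '[[-2,4,0,0,0,0,1],[-2,4,0,0,0,0,0],[-2,4,0,0,0,0,0],[-2,4,0,0,0,0,0],[-2,4,-20,0,0,0,0],[-2,4,-60,0,0,0,0],[-2,4,-100,0,0,0,0],[-2,4,-140,0,0,0,0],[10,-30,-155,0,0,-5,-0.2],[25,-68,-170,0,0,-11,-0.2],[40,-106,-190,0,0,-17,-0.2],[55,-143,-207,0,0,-24,-0.2]]'
python3 - <<'E'
from h import *
c,im,d=snap('wrist')
r=arm.landmark_of('ring_grip','wrist'); print([(x['score'],x['position'],atz(c,x['position'],.052)) for x in r[:2]])
print(totool([.556,.15,.25]),arm.sense()['position'],arm.sense()['tcp_rot'])
C=np.array([.5824,-.2043]);
if r: X=atz(c,r[0]['position'],.052)[:2]-C; print('q',np.pi+.6+np.radians(10.76)-np.arctan2(X[1],X[0]))
E
```

```text
time: 7.4
position: [0.5228, -0.0101, 0.2465]
tcp_rot: [-180.0, 0.0, 34.9]
force: [0.7, 0.1, 0.3]
finger_gap: 0.6
grip_force: 0.0
[(0.83, [435.7, 323.7], array([ 0.49575   , -0.16399433,  0.052     ]))]
[ 115.94660996 -109.97881903   -0.50208715] [ 0.52469977 -0.0067119   0.24905882] [179.88943131  -0.32186236  35.21694124]
q 1.2231823833480715
```

The ring reads about 1.2, so it is locked. Next is the upper half.

```bash
python3 -m inch '[[40,-38,0,0,0,0,-0.2],[76,-73,0,0,0,0,-0.2],[105,-100,0,0,0,0,-0.2],[116,-110,0,0,0,0,-0.2],[116,-110,0,0,0,0,-0.2]]'
python3 - <<'E'
from h import *
c,im,d=snap('wrist','w2.png')
for k,z in dict(upper_grip=.038,hole_big=.016,hole_small=.016,upper=0).items():
    for r in arm.landmark_of(k,'wrist')[:3]:
        X=atz(c,r['position'],z); print(k,round(r['score'],2),np.round(r['position']),np.round(X,4),np.round(totool(X),1))
for o in arm.outline_of('upper','wrist')[:3]:
    m=o['pixels']; p=np.argwhere(m)[:,::-1]; print(o['score'],o['position'],m.sum(),im[m].mean(0))
print(arm.sense()['position'],arm.sense()['tcp_rot'])
E
```

```text
time: 7.92
position: [0.5558, 0.1497, 0.2438]
tcp_rot: [-179.8, 0.1, 35.0]
force: [-0.7, 0.2, 0.5]
finger_gap: 0.602
grip_force: 0.0
upper_grip 0.94 [317. 215.] [0.5489 0.1495 0.038 ] [ -2.2  -7.4 206.3]
upper_grip 0.75 [450. 293.] [0.5591 0.     0.038 ] [-79.1 121.2 206.5]
upper_grip 0.62 [249. 345.] [0.399  0.1292 0.038 ] [-137.   -76.1  206.8]
hole_big 0.91 [329. 169.] [0.5878 0.163  0.016 ] [ 37.9   2.6 228.6]
hole_big 0.56 [459. 304.] [ 0.5512 -0.0267  0.016 ] [-100.   137.9  229. ]
hole_small 0.97 [415. 260.] [0.5627 0.0401 0.016 ] [-52.5  88.8 229.3]
hole_small 0.72 [314. 236.] [0.5251 0.1368 0.016 ] [-28.5 -12.1 229.2]
hole_small 0.71 [287. 314.] [0.4399 0.1127 0.016 ] [-112.3  -40.6  229.3]
upper 0.93 [440. 284.] [ 0.5548 -0.0039  0.    ] [-83.9 120.4 245.6]
upper 0.86 [324. 205.] [0.5533 0.1454 0.    ] [ -0.5  -3.4 245.4]
upper 0.59 [261. 330.] [0.4003 0.1222 0.    ] [-139.6  -71.1  245.6]
0.98 [320.9, 204.7] 5783 [189.69254712 184.10928584 175.16081619]
0.92 [276.8, 325.7] 2766 [ 76.10339841 158.42624729 152.09363702]
0.62 [446.6, 283.6] 5070 [ 81.99033531 168.14398422 157.51617357]
[0.55595471 0.14292713 0.24571278] [1.79986019e+02 3.72282163e-02 3.45226692e+01]
```

View pics/w2.png

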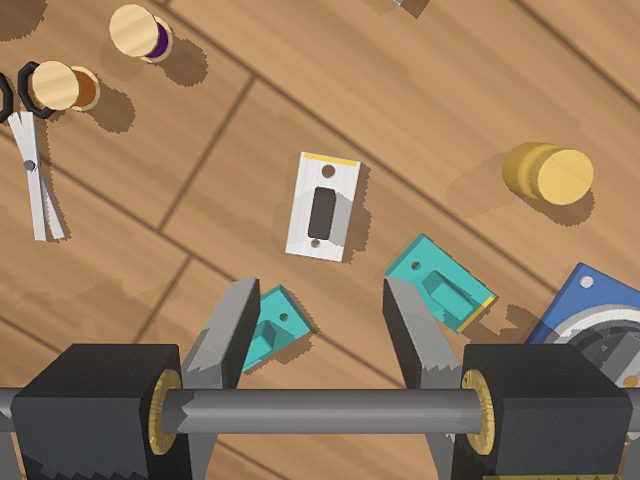

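The wrist view shows the white upper half at (322,206), yellow end up with the big hole at (329,171) and small hole at (315,243). Its yaw is about 24°. I'll take a closer, aligned look.

```bash
python3 -m inch '[[0,-2,40,0,0,6,-0.2],[0,-4,80,0,0,11,-0.2],[0,-4,95,0,0,11,-0.2],[0,-4,95,0,0,11,-0.2],[0,-4,95,0,0,11,-0.2],[0,-4,95,0,0,11,-0.2]]'
cat > look.py <<'E'
from h import *
import sys
p0=[arm.sense()['position']]
c,im,d=snap('wrist',sys.argv[1])
q={}
for k,z in dict(upper_grip=.038,hole_big=.016,hole_small=.016).items():
    for r in arm.landmark_of(k,'wrist')[:2]:
        p0.append(arm.sense()['position'])
        X=atz(c,r['position'],z); print(k,round(r['score'],2),np.round(r['position']),np.round(X,4))
print(np.round(p0,4))
# hole centres from dark blobs via depth: white plate-top mask
W=c[2]; K,D,_=c
m=((im.min(2)>150)&(d>0)).astype(np.uint8)
n,l,s,ce=cv2.connectedComponentsWithStats(m); i=1+np.argmax(s[1:,4]); 
cnt=max(cv2.findContours((l==i).astype(np.uint8),cv2.RETR_EXTERNAL,cv2.CHAIN_APPROX_NONE)[0],key=cv2.contourArea)
pts=np.array([atz(c,x,.016) for x in cnt[:,0].astype(float)])[:,:2]
print('white rect',cv2.minAreaRect((pts*1000).astype(np.float32)))
E
python3 look.py w3.png
```

```text
time: 8.72
position: [0.5551, 0.1472, 0.1532]
tcp_rot: [179.9, -0.2, 23.6]
force: [0.5, 0.3, 1.2]
finger_gap: 0.602
grip_force: 0.0
upper_grip 0.65 [314. 242.] [0.5489 0.1491 0.038 ]
upper_grip 0.57 [501. 310.] [0.5561 0.0006 0.038 ]
hole_big 0.89 [516. 313.] [ 0.5536 -0.026   0.016 ]
hole_big 0.58 [318. 179.] [0.588  0.1634 0.016 ]
hole_small 0.94 [446. 271.] [0.5625 0.0432 0.016 ]
hole_small 0.73 [304. 363.] [0.4432 0.1129 0.016 ]
[[0.5551 0.1472 0.1532]
 [0.5554 0.1477 0.1539]
 [0.5554 0.1477 0.1539]
 [0.5553 0.1478 0.1536]
 [0.5553 0.1478 0.1536]
 [0.555  0.1479 0.1532]
 [0.555  0.1479 0.1532]]
white rect ((552.3001098632812, 147.32069396972656), (100.97035217285156, 56.7983512878418), 25.090932846069336)
```

View pics/w3.png

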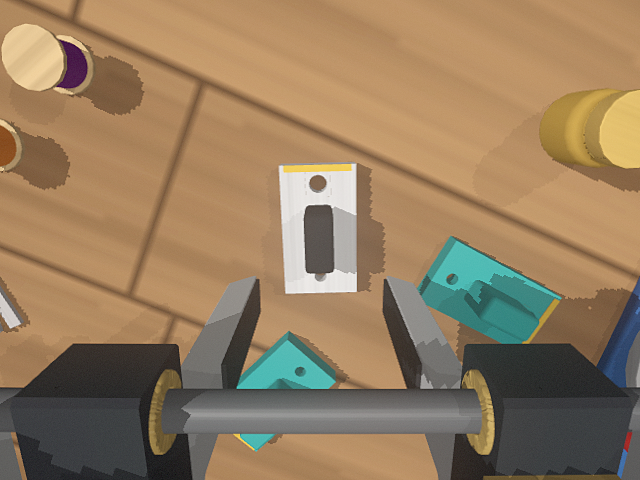

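The close view shows the upper half squared up at (318,228), big hole at (318,183) and small hole at (320,275). The white rectangle measures 101×57 mm at yaw 25°, which matches the plate. Next I grasp it.

```bash
python3 -m inch '[[-3,-1,30,0,0,-1.3,0.2],[-3,-1,65,0,0,-1.3,0.2],[-3,-1,95,0,0,-1.3,0.2],[-3,-1,115,0,0,-1.3,0.2],[-3,-1,124,0,0,-1.3,0.2],[-3,-1,124,0,0,-1.3,0.2],[-3,-1,124,0,0,-1.3,1],[-3,-1,124,0,0,-1.3,1],[-3,-1,124,0,0,-1.3,1],[-3,-1,124,0,0,-1.3,1],[-3,-1,124,0,0,-1.3,1]]' 50
python3 -m inch '[[0,0,0,0,0,0,1],[0,0,-20,0,0,0,1],[0,0,-50,0,0,0,1],[0,0,-80,0,0,0,1],[0,0,-110,0,0,0,1],[0,0,-140,0,0,0,1],[0,0,-140,0,0,0,1],[0,0,-140,0,0,0,1]]'
python3 - <<'E'
from h import *
print(arm.sense()['tcp_rot'],totool([.5824,-.2043,.17]))
E
```

```text
time: 9.83
position: [0.5519, 0.1477, 0.0284]
tcp_rot: [179.9, -0.2, 25.0]
force: [1.1, 0.0, 3.1]
finger_gap: 0.207
grip_force: 50.0
time: 10.5
position: [0.5512, 0.1478, 0.1675]
tcp_rot: [180.0, -0.1, 25.0]
force: [-0.6, -0.0, -4.3]
finger_gap: 0.209
grip_force: 50.0
[ 1.79973918e+02 -1.33705170e-01  2.49671947e+01] [-120.30365754  332.34530599   -2.63755524]
```

```bash
python3 -m inch '[[-227,305,-3,0,0,14.2,1],[-227,305,-3,0,0,14.2,1],[-227,305,-3,0,0,14.2,1],[-227,305,-3,0,0,14.2,1],[-227,305,-3,0,0,14.2,1],[-227,305,-3,0,0,14.2,1],[-227,305,-3,0,0,14.2,1],[-227,305,-3,0,0,14.2,1],[-227,305,-3,0,0,14.2,1],[-227,305,-3,0,0,14.2,1],[-227,305,-3,0,0,14.2,1],[-227,305,-3,0,0,14.2,1]]'
cat > look2.py <<'E'
from h import *
import sys
arm.camera('top')
for i in range(2): 
    print(np.round(arm.sense()['position'],4),np.round(arm.sense()['tcp_rot'],2))
    c,im,d=snap('wrist',sys.argv[1])
P={}
for k,z in dict(lower_face=.066,dowel_big=.066,dowel_small=.066,ring_grip=.052,hole_big=0,hole_small=0,upper_grip=0).items():
    zz=z or (pose()[1][2]+{'upper_grip':.009}.get(k,-.0135))
    for r in arm.landmark_of(k,'wrist')[:2]:
        X=atz(c,r['position'],zz); P.setdefault(k,X); print(k,round(r['score'],2),np.round(r['position']),np.round(X,4),np.round(totool(X),1))
np.save('w.npy',dict(im=im,d=d,c=c,p=pose()),allow_pickle=True)
E
python3 look2.py w4.png
```

```text
time: 11.5
position: [0.4722, -0.2238, 0.1665]
tcp_rot: [-179.7, 0.2, 10.7]
force: [-0.9, -0.0, -4.0]
finger_gap: 0.206
grip_force: 50.0
[ 0.4727 -0.2232  0.1672] [-1.7976e+02  1.7000e-01  1.0790e+01]
[ 0.4732 -0.2229  0.1679] [-1.7982e+02  1.2000e-01  1.0860e+01]
lower_face 0.84 [324.  63.] [ 0.5833 -0.2039  0.066 ] [111.3   2.1 102.9]
dowel_small 0.93 [322. 123.] [ 0.5482 -0.2093  0.066 ] [ 75.6   0.2 103.7]
ring_grip 0.78 [240. 185.] [ 0.4969 -0.1612  0.052 ] [ 34.3 -57.  117.9]
hole_big 0.87 [98. 74.] [ 0.5511 -0.1146  0.1563] [ 96.4 -92.8  13.7]
hole_small 0.89 [ 5. 44.] [ 0.5557 -0.0759  0.1565] [ 108.2 -130.1   13.6]
upper_grip 0.86 [319. 311.] [ 0.474  -0.2222  0.179 ] [ 0.5 -1.9 -9. ]
upper_grip 0.79 [19. 52.] [ 0.5531 -0.0974  0.179 ] [ 101.6 -109.7   -9. ]
```

View pics/w4.png

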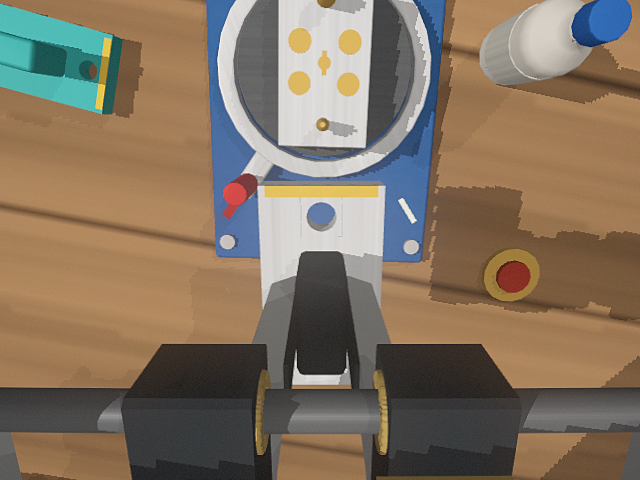

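```bash
python3 - <<'E'
from h import *
w=np.load('w.npy',allow_pickle=True).item(); c=w['c'];R,p=w['p'];im=w['im'].astype(int)
p=c[2][:3,3]-c[2][:3,:3]@np.zeros(3)  # camera origin
T=np.array(arm.camera_params('wrist')['tool_from_camera']); Rt=c[2][:3,:3]@T[:3,:3].T; tp=c[2][:3,3]-Rt@T[:3,3]
f=lambda px,z:np.round(1000*Rt.T@(atz(c,px,z)-tp),1)
# hole blob: bluish pixels in window
def cen(m,x0,x1,y0,y1):
    k=np.zeros(m.shape,np.uint8);k[y0:y1,x0:x1]=m[y0:y1,x0:x1]
    n,l,s,ce=cv2.connectedComponentsWithStats(k); i=1+np.argmax(s[1:,4]); return ce[i],s[i]
hb=cen(im.min(2)<150,303,340,200,235); print('hole px',hb, f(hb[0],tp[2]-.0124))
yel=(im[:,:,0]-im[:,:,2]>80)
ys=cen(yel,255,390,180,205); 
yy,xx=np.nonzero(yel[180:205,255:390]); print('stripe tilt deg',np.degrees(np.polyfit(xx,yy,1)[0]),ys, f(ys[0],tp[2]-.0124))
cr=cen(yel,314,334,46,80); print('cross',cr,f(cr[0],.066))
dots=[cen(yel,a,b,e,g)[0] for a,b,e,g in((285,313,25,56),(336,364,28,58),(285,313,70,97),(335,362,70,98))]
D=[f(q,.066) for q in dots]; print('dots',D,np.mean(D,0))
ds=cen(yel|((im[:,:,0]-im[:,:,2]>40)),314,331,115,133); print('small dowel',ds,f(ds[0],.09),f(ds[0],.066))
E
```

```text
hole px (array([320.15309446, 215.8713355 ]), array([307, 202,  28,  29, 614], dtype=int32)) [36.6 -0.1 12.3]
stripe tilt deg 0.012306675631069335 (array([320.95418006, 190.99598071]), array([ 264,  186,  114,   11, 1244], dtype=int32)) [47.9  0.3 12.3]
cross (array([323.82386364,  62.28977273]), array([318,  51,  13,  24, 176], dtype=int32)) [112.4   2.  101.7]
dots [array([124.9, -12.8, 101.7]), array([124.1,  17.4, 101.6]), array([100.7, -13.4, 101.7]), array([ 99.9,  16.7, 101.6])] [112.4     1.975 101.65 ]
small dowel (array([322.14173228, 124.19685039]), array([316, 118,  13,  13, 127], dtype=int32)) [76.   0.9 77.7] [ 75.9   0.9 101.7]
```

```bash
python3 -m inch '[[35,1,0,0,0,1.5,1],[75,2,0,0,0,1.5,1],[105,2,0,0,0,1.5,1],[112,2,10,0,0,1.5,1],[112,2,25,0,0,1.5,1],[112,2,40,0,0,1.5,1],[112,2,46,0,0,1.5,1],[112,2,46,0,0,1.5,1],[112,2,46,0,0,1.5,1],[112,2,46,0,0,1.5,1]]'
python3 -m inch '[[0,0,2,0,0,0,1],[0,0,4,0,0,0,1],[0,0,6,0,0,0,1],[0,0,8,0,0,0,1],[0,0,10,0,0,0,1],[0,0,10,0,0,0,1]]'
```

```text
time: 12.83
position: [0.5844, -0.2062, 0.1252]
tcp_rot: [179.9, -0.1, 9.2]
force: [-0.1, 0.1, -3.4]
finger_gap: 0.21
grip_force: 50.0
time: 13.33
position: [0.5837, -0.2053, 0.1134]
tcp_rot: [-179.9, 0.0, 9.3]
force: [-0.9, 0.5, -3.0]
finger_gap: 0.211
grip_force: 50.0
```

```bash
python3 -m inch '[[0,0,2,0,0,0,1],[0,0,4,0,0,0,1],[0,0,6,0,0,0,1],[0,0,8,0,0,0,1],[0,0,10,0,0,0,1],[0,0,10,0,0,0,1]]'
```

```text
time: 13.83
position: [0.5839, -0.2048, 0.1052]
tcp_rot: [-179.9, -0.0, 9.3]
force: [-4.0, 4.4, 7.4]
finger_gap: 0.209
grip_force: 50.0
```

```bash
python3 -c "
from h import *
s=arm.sense();print(s['ft_torque'],s['force'])"
python3 -m inch '[[-0.5,-0.7,-2,0,0,0,1],[-1,-1.4,-4,0,0,0,1],[-1,-1.4,-4,0,0,0,1],[-1,-1.4,-4,0,0,0,1]]'
python3 -c "
from h import *
s=arm.sense();print(s['ft_torque'],s['force'])"
```

```text
[ 1.12023505  1.17929023 -0.01069404] [-4.00228703  4.42615578  7.40344959]
time: 14.17
position: [0.5829, -0.2043, 0.1072]
tcp_rot: [-180.0, -0.0, 9.3]
force: [-0.2, 2.9, -3.1]
finger_gap: 0.213
grip_force: 50.0
[0.58179403 0.22333951 0.01565521] [-0.20315058  2.92004949 -3.05204727]
```

```bash
python3 -m inch '[[0,-1,0,0,0,0,1],[0,-1,0,0,0,0,1],[0,-1,2,0,0,0,1],[0,-1,4,0,0,0,1],[0,-1,6,0,0,0,1],[0,-1,8,0,0,0,1],[0,-1,8,0,0,0,1]]'
python3 -c "
from h import *
s=arm.sense();print(s['ft_torque'],s['force'])"
```

```text
time: 14.75
position: [0.5822, -0.2036, 0.099]
tcp_rot: [-180.0, 0.1, 9.3]
force: [-0.7, 0.3, -2.8]
finger_gap: 0.208
grip_force: 50.0
[-0.03547764  0.17195363  0.00066601] [-0.70683251  0.28455329 -2.82682518]
```

```bash
python3 -m inch '[[0,0,2,0,0,0,1],[0,0,4,0,0,0,1],[0,0,6,0,0,0,1],[0,0,6,0,0,0,1],[0,0,6,0,0,0,1],[0,0,6,0,0,0,1]]'
python3 -m inch '[[0,0,2,0,0,0,1],[0,0,4,0,0,0,1],[0,0,6,0,0,0,1],[0,0,6,0,0,0,1],[0,0,6,0,0,0,1],[0,0,6,0,0,0,1]]'
```

```text
time: 15.25
position: [0.5827, -0.2036, 0.0942]
tcp_rot: [180.0, -0.0, 9.3]
force: [-1.0, -0.1, -1.5]
finger_gap: 0.21
grip_force: 50.0
time: 15.75
position: [0.5828, -0.2037, 0.0893]
tcp_rot: [180.0, -0.1, 9.3]
force: [-3.5, 1.0, 4.8]
finger_gap: 0.208
grip_force: 50.0
```

```bash
python3 -m inch '[[0,0,1.5,0,0,0,1],[0,0,3,0,0,0,1],[0,0,4.5,0,0,0,1],[0,0,4.5,0,0,0,1],[0,0,4.5,0,0,0,1],[0,0,4.5,0,0,0,1],[0,0,4.5,0,0,0,1],[0,0,4.5,0,0,0,1]]'
python3 - <<'E'
from h import *
c,im,d=snap('wrist','w5.png')
for k,z in dict(ring_grip=.052).items():
    for r in arm.landmark_of(k,'wrist')[:1]: print(k,r['score'],r['position'],atz(c,r['position'],z))
print(arm.sense()['position'],arm.sense()['force'])
E
```

```text
time: 16.42
position: [0.5828, -0.2037, 0.0862]
tcp_rot: [179.9, -0.1, 9.3]
force: [-5.3, 1.0, 10.0]
finger_gap: 0.212
grip_force: 50.0
ring_grip 0.73 [319.5, 277.3] [ 0.58164611 -0.20335439  0.052     ]
[ 0.58280619 -0.20371222  0.08617495] [-5.97041078  1.22336587  8.9929472 ]
```

View pics/w5.png

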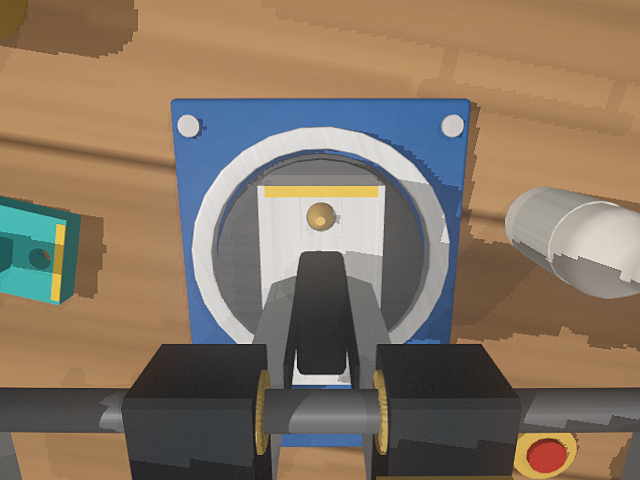

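The big dowel shows through its hole at (321,216) with the yellow end on the thick-dowel side. The height drop (8.2 mm) and the force rise (12–13 N) agree that the mould is home and the bed about 8 mm down.

```bash
python3 -m inch '[[-0.5,0,0.5,0,0,0,1],[-0.5,0,1.2,0,0,0,1],[-0.5,0,1.2,0,0,0,1],[-0.5,0,1.2,0,0,0,1],[-0.5,0,1.2,0,0,0,1]]' && python3 -c "
from plant import arm
print(arm.finish_job())"
```

```text
time: 16.93
position: [0.5828, -0.2037, 0.0855]
tcp_rot: [179.9, -0.2, 9.3]
force: [-4.8, 1.4, 10.3]
finger_gap: 0.209
grip_force: 50.0
the job is handed in; nothing more can be done
None
```

The job is handed in at 16.9 s, result not reported back: ring locked against its stop, upper half home on both dowels (yellow ends together), and bed held about 8–9 mm down with the 50 N grip still on, all judged from measured heights, forces and camera views.

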